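# Stow the grinding stone and bolt it in

## Task

Pick the round grinding stone off its rest ring and lower it gently to the bottom of the deep well in the wooden caddy, without dropping it, and let go of it. Then slide the caddy's spring-loaded barrel bolt across over the well, turn its handle fully down into the notch of the guide rail (wherever that notch is) and let go, so that the bolt stays across. Leave the jar, the pourer and the rolling pin where they stand.

Things in the scene. Friction and masses are not known exactly. Their poses are not given: they have to be found in the camera images.
- caddy: Wooden caddy fixed to the countertop, 150 (its x) x 292 (its y, -160 to +132) x 90 mm high; origin on the countertop, below the bolt's axis; z up. The +y end is an open-topped well, the rest a solid deck 90 high that carries a steel barrel bolt along y. Over the bolt stand a bracket at y +4 to +16, 138 high, and an end plate at y -156 to -146, 136 high.
- well_floor (a point): Middle of the well's floor, 26 mm above the countertop, at caddy y +75. The well inside is 130 (caddy x) by 94 mm (y) and 64 mm deep, rim at 90 mm, walls 10 mm; both x walls have a scoop for fingers, 56 mm wide, down to height 62. A cork frame 4 mm high with a 24 mm square opening lies here; the stone settles in it, its centre then 31.5 mm above this point.
- bolt_axis (a point): Point on the axis of the bolt above the caddy's origin, height 124 mm; its axes are the caddy's. The bolt is a rod of 16 mm diameter, 160 mm long, along caddy y; drawn back, its tip is at y +20, short of the well. It slides to +y across the well's mouth.
- rail_top (a point): Point on the top of the guide rail, an upright steel strip along the bolt's +x side: caddy x +24 to +32, top at height 134 mm. It has one notch, 16 mm wide along y, cut down to height 116. The rail is refitted each time: the notch's middle lies anywhere from caddy y -46 to -12 (bolt slid 62 to 96 mm), NOT at this point (y -27): find it by touch or sight. Elsewhere the rail stops the handle.
- bolt (a joint): How far the bolt is slid towards the caddy's +y, in m: 0 = drawn back (start), 0.100 = end stop. A spring pulls it back when let go, 3.6 N at 0 rising to about 8 N at 0.095; only the handle lying in the notch holds it across, with some 3 mm of play either way.
- bolt_handle (a joint): Angle of the handle about the bolt's axis, in rad: 0 = upright, positive = leaning to the caddy's +x, pi/2 would be level. Starts between -0.1 and 0.4, can turn from -0.25 to 1.55 and stays where it is left (light friction, about 1.3 N at the grip). The rail stops it at about 1.0; in the notch it goes down to 1.55, its stop.
- grip_center (a point): Centre of the handle's dark steel grip, a roller of 24 mm diameter, 30 mm long parallel to the bolt, that turns freely on its own pin (so it can be pinched on its two flat ends and swung without turning the hand), 62.5 mm from the bolt's axis, on a 10 mm steel stem square to the bolt at caddy y = -108 mm + the bolt's slide. This point's z axis points out along the handle, its y along the bolt.
- ball_center (a point): Centre of the grinding stone, a grey stone ball of 60 mm diameter, 0.2 to 0.4 kg. It starts on a cork ring fixed to the countertop (54 mm outer diameter, 12 mm high), its centre 34 mm above the countertop, off one end or the other of the caddy.
- candy_jar: Bystander: closed glass candy jar with steel cap, 84 mm diameter, 130 mm high, upright; origin under its centre.
- pourer: Bystander: matte black ceramic pourer, 80 mm diameter (about 125 over handle and spout), 125 mm high; origin under its centre.
- rolling_pin: Bystander: wooden rolling pin, 370 mm long along its y, 48 mm diameter, lying beyond the caddy; origin under its centre.
There are look-alikes about, which are no part of the job. What is meant by the part that bears ball_center is not pink or purple, and is the smaller of those in its own colour.

How it is judged:
By the outcome, as a careful person would: the job done as asked, in the order asked, and still so for the second after the job is handed in, with the robot touching nothing.
It also fails if it takes over 72 s, if anything falls off the work surface, if the arm or the gripper's body presses on something with over 40 N, if the wrist force passes 120 N, or if a joint passes its speed limit or range.

## Robot

A 6-joint arm with a two-finger parallel gripper is mounted at the origin on the work surface. World frame = base frame: x ahead of the robot, y to its left, z up, the work surface at z = 0. Lengths are in mm, angles in rad, forces in N, time in s.
With the tool pointing down it reaches from about 400 to 825 mm from the base axis. Payload 7 kg.
Tool frame: the origin (TCP) lies midway between the tips of the shut fingers; the grasp point (between the pads) lies 19 mm behind it; z points along the fingers, y is the direction in which the jaws open and shut (so a half turn about z gives the same grasp; the last joint's range is limited). The gripper opens to 85 mm and grips with 20 to 120 N. Pads are 22 mm wide; open, the fingers measure 114 mm over their backs; the gripper's body (76 mm by 85 mm) begins 54 mm behind the grasp point. The pads swing forward as they close: fully open they stand 13 mm farther back than shut.
Start: joints at [-0.91, 0.359, 0.012, 0, -1.224, -0.288], TCP at [245.824, -628.622, 231.302] pointing down, gripper open.
Joint ranges: [-3.07, 3.07], [-1.43, 2.12], [-1.02, 1.25], [-3.03, 1.67], [-3.05, -0], [-3.03, 3.03]. Speed limits (rad/s): [2.39, 2.39, 3.01, 3.14, 3.14, 3.14].

## Interface

Orientations are given as [roll, pitch, yaw] about the fixed x, y, z axes, in that order (R = Rz(yaw) Ry(pitch) Rx(roll)).
In Python, from station import monitor, camera, order gives the robot as it stands.
- The arm moves only by the tool arm_command, never from a script. Its arguments are lists of equal length, an entry for each row: "grip": the closure, from -1 (fully open) to 1 (shut), so that 0 is half open; "translation": the shift along the tool's x, y, z in cm, a list of three; "rot": the turn, a rotation vector about the tool's x, y, z in rad, a list of three. In form: {"grip": [grip, ...], "translation": [[tx, ty, tz], ...], "rot": [[rx, ry, rz], ...]}. A call has 1 to 10 rows; each row shifts and turns the commanded pose from where the row before left it, along the tool's axes as they then stand; what a row does not reach is not made up. A row lasts 1/8 s, in which the tool goes at most 62.5 mm and 10.7 degrees, less where a joint would pass 70% of its speed; a pose out of reach is approached as far as the arm can. A call with a gripper value outside its range is refused whole. The fingers move at their own pace and stop on an object; "newtons" is the grip in N (left out, the last holds). Time passes only in rows, so rows that do not move let the fingers close. It gives the time, the measured TCP pose, the force and the opening at its end, in the units of the state.
- monitor.observe(): the state, without advancing time (a new reading comes with each control period).
- camera(name): name is "side" or "top"; returns a dict with "img" (480x640x3 uint8, red, green, blue), "camera_matrix" (3x3 intrinsics, pixels), "D" ([k1, k2, p1, p2, k3] as OpenCV has them; the pictures are not rectified), "R" (3x3) and "t" (3): a world point X has camera coordinates R X + t. Camera axes: x right, y down, z forward; pixel columns grow to the right and rows downward; lengths in mm; the calibration is good to about 2 mm. A picture is of the moment at which its call begins. There is no depth.
- order.job_done(): hands the job in, once; it reports no verdict.
The state is a dict: "time": time; "joint_pos": joint angles; "dq": joint speeds; "effort": joint torques, N m; "eef_pos": TCP position; "ee_rot": TCP orientation; "wrist_force": force on the tool from outside, world axes, zero at the start; "torque": the same for the moment, N m; "finger_gap": finger opening in mm.
Only numpy, scipy, OpenCV 4.12 (cv2) and the standard library are available. Lean on these libraries where they do the work, as an engineer would, in place of code of your own. Each camera call takes 0.05 s, during which the arm holds its last target. There are 200 camera calls.

## Working session

There is one attempt and no reset: what is moved stays moved. The work goes in short steps, Python scripts to look and compute and a tool call to move; the robot and the scene stay as the last step left them, time stands still between calls to the robot, and variables do not carry over. Pictures are saved under pics/ and viewed, about 8 in all and at most 12, crops included, and the job is handed in when it is done.

Besides the shell and the picture viewer there is one more tool, called after "Request:" as name(argument=value, ...), one argument or row to a line, values as JSON. arm_command: Moves the arm, as the interface text tells. Its arguments: {"type":"object","properties":{"grip":{"type":"array","items":{"type":"number"}},"translation":{"type":"array","items":{"type":"array","items":{"type":"number"}}},"rot":{"type":"array","items":{"type":"array","items":{"type":"number"}}},"newtons":{"type":"number"}},"required":["grip","translation","rot"]}

```bash
mkdir -p pics; ls
python3 - <<'E'
from station import monitor,camera
import cv2
s=monitor.observe();print(s)
for n in("side","top"):
    c=camera(n);cv2.imwrite(f"pics/{n}0.png",c["img"][:,:,::-1]);print(n,c["camera_matrix"],c["D"],c["R"],c["t"])
E
```

```text
pics
{'time': 0.0, 'joint_pos': array([-9.09899322e-01,  3.59364967e-01,  1.10853781e-02, -3.50258297e-04,
       -1.22412198e+00, -2.88109221e-01]), 'dq': array([-5.33837637e-05, -6.36732440e-04,  2.65266709e-04, -1.84159809e-03,
        6.24478203e-04, -1.22245636e-03]), 'effort': array([ 7.38357758e-04, -5.83324063e+01,  2.93414336e+01,  6.93631455e+00,
       -5.97941180e-03, -4.40968094e-06]), 'eef_pos': array([ 245.65178296, -628.19971614,  230.38939044]), 'ee_rot': array([ 3.13996001e+00, -1.40459111e-04, -2.76892403e+00]), 'wrist_force': array([ 0.0630251 , -0.48499483,  0.19130385]), 'torque': array([-0.00983216,  0.00049663,  0.00543416]), 'finger_gap': 85.52001572042232}
side [[526.32540828   0.         316.65258243]
 [  0.         526.32540828 232.50563581]
 [  0.           0.           1.        ]] [-0.09904246  0.          0.          0.          0.        ] [[-0.79292166 -0.60914697 -0.01466987]
 [-0.40898814  0.54991431 -0.72823276]
 [ 0.45166795 -0.57143173 -0.68517285]] [ 464.68953587  316.80303866 1087.78667424]
top [[462.52038787   0.         317.04532749]
 [  0.         462.52038787 241.76306688]
 [  0.           0.           1.        ]] [-0.04727368  0.          0.          0.          0.        ] [[-0.01635529 -0.99958802  0.02358599]
 [-0.9922744   0.01332522 -0.12334486]
 [ 0.12297975 -0.02542111 -0.99208354]] [  36.68995403  584.76898777 1115.23542974]
```

View pics/top0.png

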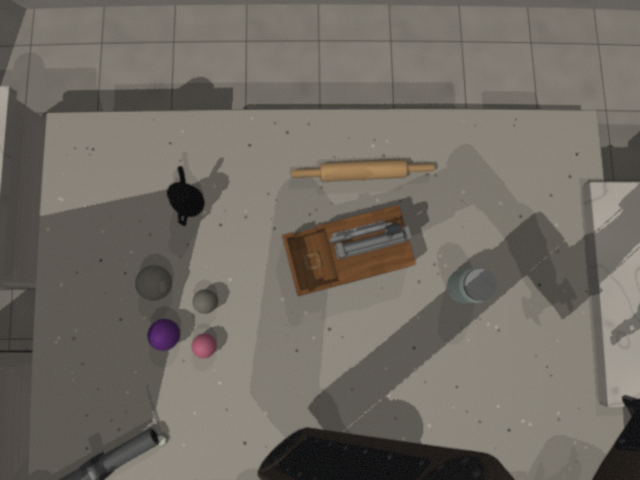

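View pics/side0.png

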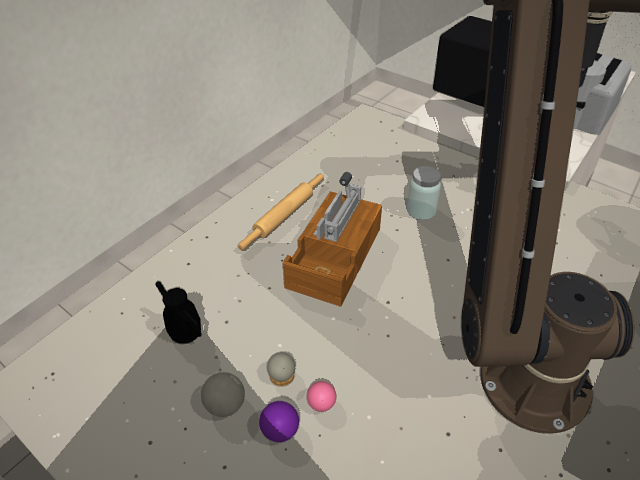

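Top view: the small grey ball is at about (205,301), with the large grey, purple and pink ones as look-alikes. The caddy's well is on the left (world +y). In the side view the small grey ball sits on its cork ring at (281,367).

```bash
cat > h.py <<'E'
import numpy as np, cv2
from station import monitor,camera
from scipy.spatial.transform import Rotation as Ro
def ray(c,uv):
    p=cv2.undistortPoints(np.float64(uv).reshape(-1,1,2),c["camera_matrix"],np.float64(c["D"])).reshape(-1,2)
    d=np.c_[p,np.ones(len(p))]@c["R"]; o=-c["R"].T@c["t"]
    return o,d/np.linalg.norm(d,axis=1)[:,None]
def plane(c,uv,z):
    o,d=ray(c,uv); return o+d*((z-o[2])/d[:,2])[:,None]
def cross(c1,u1,c2,u2):
    o1,d1=ray(c1,[u1]);o2,d2=ray(c2,[u2]);d1=d1[0];d2=d2[0]
    s=np.linalg.lstsq(np.c_[d1,-d2],o2-o1,rcond=None)[0]
    a=o1+s[0]*d1;b=o2+s[1]*d2; return (a+b)/2,np.linalg.norm(a-b)
def proj(c,X):
    return cv2.projectPoints(np.float64(X).reshape(-1,1,3),cv2.Rodrigues(c["R"])[0],np.float64(c["t"]),c["camera_matrix"],np.float64(c["D"]))[0].reshape(-1,2)
E
python3 - <<'E'
from h import *
t=camera("top");s=camera("side")
a=cv2.resize(t["img"][195:305,270:430,::-1],None,fx=5,fy=5,interpolation=cv2.INTER_CUBIC)
cv2.imwrite("pics/tc.png",a)
b=cv2.resize(s["img"][165:310,270:400,::-1],None,fx=4,fy=4,interpolation=cv2.INTER_CUBIC)
cv2.imwrite("pics/sc.png",b)
C={}
for n,c,(u,v),r in(("t",t,(205,301),(9,16)),("s",s,(281,367),(10,20))):
    g=cv2.cvtColor(c["img"],cv2.COLOR_RGB2GRAY)[v-30:v+30,u-30:u+30]
    g=cv2.resize(g,None,fx=4,fy=4,interpolation=cv2.INTER_CUBIC)
    h=cv2.HoughCircles(g,cv2.HOUGH_GRADIENT_ALT if 0 else cv2.HOUGH_GRADIENT,1,200,param1=80,param2=15,minRadius=r[0]*4,maxRadius=r[1]*4)
    x=h[0,0]/4;C[n]=(x[0]+u-30-.4,x[1]+v-30-.4);print(n,C[n],x[2])
    print(plane(c,[C[n]],34))
print(cross(t,C["t"],s,C["s"]))
# caddy brown mask
hsv=cv2.cvtColor(t["img"],cv2.COLOR_RGB2HSV)
m=cv2.inRange(hsv,(3,100,30),(18,255,255));m[:195]=0;m[305:]=0
k=max(cv2.findContours(m,0,2)[0],key=cv2.contourArea)
print(cv2.minAreaRect(k),cv2.approxPolyDP(cv2.convexHull(k),4,True).reshape(-1,2).tolist())
E
```

```text
Traceback (most recent call last):
TypeError: 'NoneType' object is not subscriptable
```

View pics/tc.png

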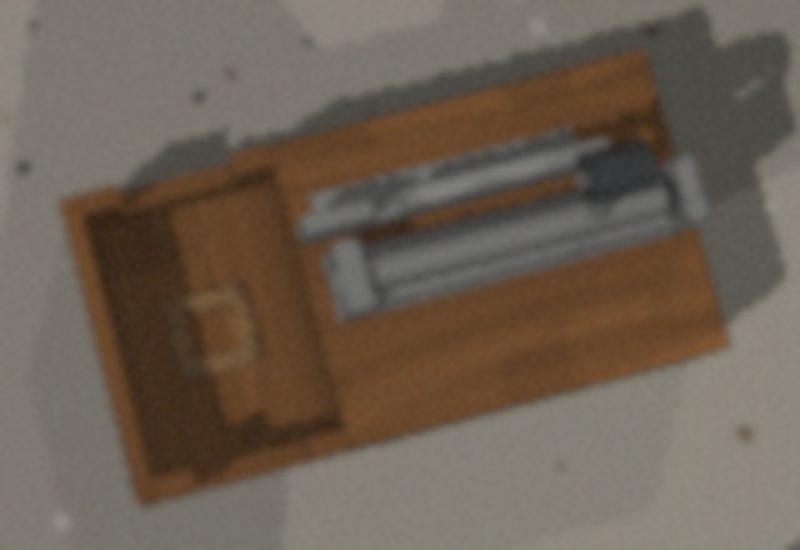

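View pics/sc.png

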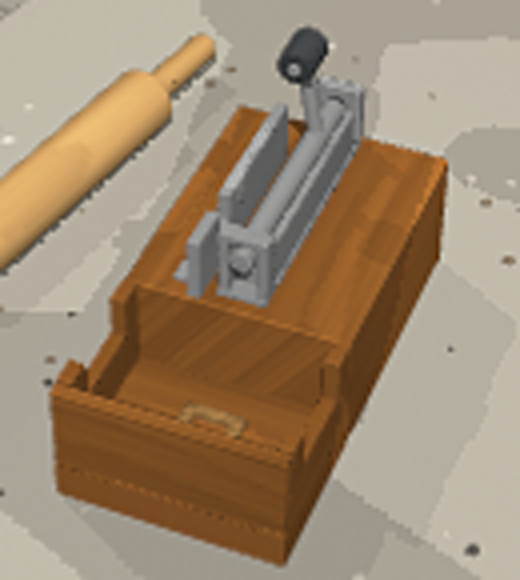

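The crops show the caddy rim corners, the cork frame in the well, the handle nearly upright at the far end, and the rail's notch at about side crop (218,200), nearer the well end. Now I turn these into poses.

Run:
```python
from h import *
t=camera("top");s=camera("side")
C={}
for n,c,(u,v) in(("t",t,(205,301)),("s",s,(281,367))):
    g=cv2.cvtColor(c["img"],cv2.COLOR_RGB2GRAY)[v-30:v+30,u-30:u+30]
    g=cv2.GaussianBlur(cv2.resize(g,None,fx=4,fy=4,interpolation=cv2.INTER_CUBIC),(5,5),1.5)
    h=cv2.HoughCircles(g,cv2.HOUGH_GRADIENT,1,300,param1=40,param2=8,minRadius=40,maxRadius=70)
    x=h[0,0]/4;C[n]=(x[0]+u-30-.4,x[1]+v-30-.4);print(n,C[n],x[2],plane(c,[C[n]],34))
print(cross(t,C["t"],s,C["s"]))
T=lambda p:(np.float64(p)+.5)/5+[270,195]-.5
S=lambda p:(np.float64(p)+.5)/4+[270,165]-.5
k=T([(62,200),(650,52),(728,346),(140,503)])
P=plane(t,k,90);print("cornersT",P.round(1).tolist(),np.linalg.norm(P-np.roll(P,-1,0),axis=1))
Q=plane(s,S([(52,392),(240,107),(446,160),(290,465)]),90);print("cornersS",Q.round(1).tolist(),np.linalg.norm(Q-np.roll(Q,-1,0),axis=1))
M=(P+Q)/2
# local corners
L=np.array([(75,132),(75,-160),(-75,-160),(-75,132)],float)
for A in(P,Q,M):
    A=A[:,:2];a=L-L.mean(0);b=A-A.mean(0)
    H=a.T@b;yaw=np.arctan2(H[0,1]-H[1,0],H[0,0]+H[1,1]);R=np.array([[np.cos(yaw),-np.sin(yaw)],[np.sin(yaw),np.cos(yaw)]])
    o=A.mean(0)-R@L.mean(0);print("yaw",yaw,"o",o,"res",(A-L@R.T-o).round(1).tolist())
    loc=lambda X:(X[:,:2]-o)@R
    print(" well",o+R@[0,75]," rail pts side",loc(plane(s,S([(275,107),(222,187),(212,212),(192,238)]),134)).round(1).tolist())
    print(" rail top",loc(plane(t,T([(575,132),(400,180),(320,200)]),134)).round(1).tolist())
X,e=cross(t,T((617,172)),s,S((303,55)));print("grip",X,e,loc(X[None]))
```

```text
t (np.float32(204.225), np.float32(300.725)) 12.6 [[443.73491138 306.57322679  34.        ]]
s (np.float32(281.475), np.float32(366.475)) 15.4 [[442.76082591 306.08159586  34.        ]]
(array([443.29696837, 306.28853952,  33.85228814]), np.float64(1.0726782488727287))
cornersT [[596.8, 112.2, 90.0], [665.1, -171.0, 90.0], [522.7, -202.8, 90.0], [453.4, 76.9, 90.0]] [291.31859007 145.89549663 288.12694751 147.69406164]
cornersS [[596.5, 114.8, 90.0], [665.9, -163.6, 90.0], [524.6, -199.6, 90.0], [452.2, 77.8, 90.0]] [286.97873662 145.80703406 286.71387241 149.03415562]
yaw 0.23799649798000294 o [556.17302793 -32.57772641] res [[-1.2, -1.2], [-1.7, -0.6], [1.7, 2.9], [1.2, -1.2]]
 well [538.49132245  40.3081933 ]  rail pts side [[33.9, -111.5], [34.3, -26.3], [30.8, -2.7], [32.5, 23.5]]
 rail top [[39.2, -105.2], [37.7, -21.3], [37.8, 16.6]]
yaw 0.24993369169821078 o [556.34304682 -29.1000122 ] res [[0.2, -2.5], [-2.7, 1.9], [1.4, 3.0], [1.1, -2.5]]
 well [537.79256844  43.56964964]  rail pts side [[31.5, -115.2], [33.0, -30.0], [29.7, -6.4], [31.8, 19.8]]
 rail top [[36.9, -109.0], [36.4, -25.0], [37.0, 12.8]]
yaw 0.24394416980338837 o [556.25826142 -30.83855656] res [[-0.5, -1.9], [-2.2, 0.7], [1.5, 3.0], [1.2, -1.8]]
 well [538.14336971  41.94090962]  rail pts side [[32.7, -113.4], [33.7, -28.2], [30.3, -4.5], [32.2, 21.6]]
 rail top [[38.1, -107.1], [37.0, -23.1], [37.4, 14.7]]
grip [ 593.67348928 -133.67835148  185.19247694] 2.6608525448325437 [[  11.46838083 -108.83197571]]
```

Both views agree to 1 mm: ball at (443.3, 306.2, 34). Caddy yaw is about 0.244, origin about (556, -31), and the notch looks to be near y -17. Next is a small planner to convert waypoints into rows.

```bash
cat > plan.py <<'E'
from h import *
def plan(wps,start=None,vmax=60,wmax=.18):
    """wps: (x,y,z,[R|yaw]) ; yields rows of (cm, rad) in tool axes"""
    s=monitor.observe()
    p=np.array(s["eef_pos"]);R=Ro.from_euler("xyz",s["ee_rot"])
    if start is not None: p,R=np.array(start[0],float),start[1]
    tr=[];ro=[]
    for w in wps:
        q=np.array(w[:3],float);T=w[3] if isinstance(w[3],Ro) else Ro.from_euler("xyz",[np.pi,0,w[3]])
        d=(R.inv()*T).magnitude();n=int(max(np.ceil(np.linalg.norm(q-p)/vmax-1e-6),np.ceil(d/wmax-1e-6),1))
        for i in range(n):
            t=(R.inv().apply((q-p)/(n-i))/10).round(2);r=((R.inv()*T).as_rotvec()/(n-i)).round(3)
            p=p+R.apply(t*10);R=R*Ro.from_rotvec(r);tr.append(t.tolist());ro.append(r.tolist())
    for i in range(0,len(tr),10):print("T",tr[i:i+10],"\nR",ro[i:i+10])
    print("n",len(tr),"end",p.round(1))
def st():
    s=monitor.observe();print(round(s["time"],2),s["eef_pos"].round(1),s["ee_rot"].round(3),s["wrist_force"].round(1),round(s["finger_gap"],1),s["joint_pos"].round(2))
E
python3 -c "
from plan import *
t=camera('top')
print(plane(t,[(204,346),(164,334),(153,283)],35).round(),plane(t,[(470,285)],0))
plan([(450,-300,230,-2.0),(480,0,230,-1.2),(443,306,130,-1.0)])"
```

```text
[[335. 306.  35.]
 [365. 403.  35.]
 [489. 433.  35.]] [[ 472.38345356 -364.48899399    0.        ]]
T [[-4.43, 3.31, 0.02], [-4.76, 2.8, 0.02], [-5.04, 2.26, 0.01], [-5.26, 1.7, 0.02], [-5.41, 1.11, 0.01], [-5.51, 0.51, 0.02], [-5.52, -0.1, 0.01], [-4.76, 1.63, 0.0], [-4.93, 0.98, 0.0], [-5.01, 0.32, 0.0]] 
R [[0.0, 0.0, -0.11], [0.0, 0.0, -0.11], [0.0, 0.0, -0.11], [0.0, 0.0, -0.11], [0.0, 0.0, -0.11], [0.0, 0.0, -0.109], [0.0, 0.0, -0.11], [0.0, 0.0, -0.133], [0.0, 0.0, -0.133], [0.0, 0.0, -0.133]]
T [[-5.01, -0.35, 0.0], [-4.92, -1.02, 0.01], [-4.74, -1.66, 0.0], [-4.98, -1.27, 1.67], [-4.93, -1.44, 1.67], [-4.88, -1.6, 1.67], [-4.83, -1.76, 1.67], [-4.76, -1.92, 1.67], [-4.7, -2.08, 1.67]] 
R [[0.0, 0.0, -0.134], [0.0, 0.0, -0.133], [0.0, 0.0, -0.134], [0.0, 0.0, -0.033], [0.0, 0.0, -0.033], [0.0, 0.0, -0.033], [0.0, 0.0, -0.034], [0.0, 0.0, -0.033], [0.0, 0.0, -0.034]]
n 19 end [442.9 306.  130. ]
```

Request:
arm_command(
  grip=[-1, -1, -1, -1, -1, -1, -1, -1, -1, -1],
  translation=[
    [-4.43, 3.31, 0],
    [-4.76, 2.8, 0],
    [-5.04, 2.26, 0],
    [-5.26, 1.7, 0],
    [-5.41, 1.11, 0],
    [-5.51, 0.51, 0],
    [-5.52, -0.1, 0],
    [-4.76, 1.63, 0.0],
    [-4.93, 0.98, 0.0],
    [-5.01, 0.32, 0.0],
  ],
  rot=[
    [0, 0, -0.11],
    [0, 0, -0.11],
    [0, 0, -0.11],
    [0, 0, -0.11],
    [0, 0, -0.11],
    [0, 0, -0.11],
    [0, 0, -0.11],
    [0, 0, -0.133],
    [0, 0, -0.133],
    [0, 0, -0.133],
  ],
)

```text
time: 1.6
eef_pos: [464.8, -148.4, 231.5]
ee_rot: [-3.141, 0.0, -1.595]
wrist_force: [1.7, 0.2, 0.6]
finger_gap: 85.1
```

Request:
arm_command(
  grip=[-1, -1, -1, -1, -1, -1, -1, -1, -1, -1],
  translation=[
    [-5.01, -0.35, 0.0],
    [-4.92, -1.02, 0],
    [-4.74, -1.66, 0.0],
    [-4.98, -1.27, 1.67],
    [-4.93, -1.44, 1.67],
    [-4.88, -1.6, 1.67],
    [-4.83, -1.76, 1.67],
    [-4.76, -1.92, 1.67],
    [-4.7, -2.08, 1.67],
    [0, 0, 0],
  ],
  rot=[
    [0, 0, -0.133],
    [0, 0, -0.133],
    [0, 0, -0.133],
    [0, 0, -0.033],
    [0, 0, -0.033],
    [0, 0, -0.033],
    [0, 0, -0.033],
    [0, 0, -0.033],
    [0, 0, -0.033],
    [0, 0, 0],
  ],
)

```text
time: 2.85
eef_pos: [442.3, 308.5, 129.6]
ee_rot: [3.14, -0.001, -0.999]
wrist_force: [-0.6, -0.3, 0.3]
finger_gap: 85.3
```

```bash
python3 -c "
from plan import *
st();plan([(443.3,306.2,10,-1.0)],vmax=40)"
```

```text
2.85 [442.3 308.5 129.6] [ 3.14e+00 -1.00e-03 -9.99e-01] [-0.6 -0.3  0.3] 85.3 [ 0.97  0.23 -0.42 -0.   -0.92 -0.4 ]
T [[0.08, 0.01, 3.99], [0.08, 0.01, 3.99], [0.08, 0.01, 3.98]] 
R [[0.001, -0.0, 0.0], [0.0, -0.0, 0.0], [0.001, -0.001, 0.001]]
n 3 end [443.3 306.2  10. ]
```

Request:
arm_command(
  grip=[-1, -1, -1, -1, -1, 0.2, 0.6, 0.8, 0.8, 0.8],
  translation=[
    [0.08, 0, 3.0],
    [0.08, 0, 3.0],
    [0.08, 0, 3.0],
    [0, 0, 2.96],
    [0, 0, 0],
    [0, 0, 0],
    [0, 0, 0],
    [0, 0, 0],
    [0, 0, 0],
    [0, 0, 0],
  ],
  rot=[
    [0, 0, 0],
    [0, 0, 0],
    [0, 0, 0],
    [0, 0, 0],
    [0, 0, 0],
    [0, 0, 0],
    [0, 0, 0],
    [0, 0, 0],
    [0, 0, 0],
    [0, 0, 0],
  ],
  newtons=50,
)

```text
time: 4.1
eef_pos: [445.2, 304.7, 13.1]
ee_rot: [-3.139, 0.001, -1.002]
wrist_force: [-1.2, -1.2, 7.0]
finger_gap: 57.6
```

Gap 57.6 mm with a 7 N upward push means the pads are above the equator. I'll reopen, go lower and regrip.

Request:
arm_command(
  grip=[-1, -1, -1, -1, 0.2, 0.6, 0.8, 0.8, 0.8],
  translation=[
    [0, 0, 0],
    [0, 0, 0],
    [0, 0, 0.4],
    [0, 0, 0.4],
    [0, 0, 0],
    [0, 0, 0],
    [0, 0, 0],
    [0, 0, 0],
    [0, 0, 0],
  ],
  rot=[
    [0, 0, 0],
    [0, 0, 0],
    [0, 0, 0],
    [0, 0, 0],
    [0, 0, 0],
    [0, 0, 0],
    [0, 0, 0],
    [0, 0, 0],
    [0, 0, 0],
  ],
)

```text
time: 5.22
eef_pos: [445.2, 304.5, 4.8]
ee_rot: [-3.14, -0.0, -1.002]
wrist_force: [-0.9, -2.0, 11.3]
finger_gap: 58.9
```

Request:
arm_command(
  grip=[0.8, 0.8, 0.8, 0.8],
  translation=[
    [0, 0, -1],
    [0, 0, -1.5],
    [0, 0, -1.5],
    [0, 0, 0],
  ],
  rot=[
    [0, 0, 0],
    [0, 0, 0],
    [0, 0, 0],
    [0, 0, 0],
  ],
)

```text
time: 5.72
eef_pos: [445.1, 304.9, 45.3]
ee_rot: [-3.139, 0.001, -1.003]
wrist_force: [-0.7, -0.1, -1.9]
finger_gap: 58.3
```

```bash
python3 -c "
from plan import *
st();s=camera('side');g=proj(s,[445,304,60])[0].astype(int);print(g)
cv2.imwrite('pics/g1.png',cv2.resize(s['img'][g[1]-60:g[1]+60,g[0]-60:g[0]+60,::-1],None,fx=5,fy=5,interpolation=cv2.INTER_CUBIC))"
```

```text
5.72 [445.1 304.9  45.3] [-3.139e+00  1.000e-03 -1.003e+00] [-0.7 -0.1 -1.9] 58.3 [ 0.96  0.33 -0.52  0.   -0.72 -0.4 ]
[280 358]
```

View pics/g1.png

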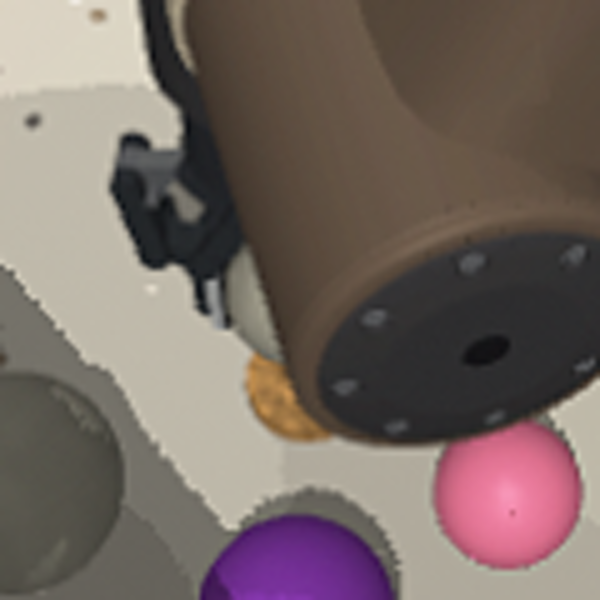

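Stone is held on the ring side and lifted clear (about 2 N extra weight). Now I plan the carry to the well, checking its centre against the cork frame seen at top crop (220,332).

```bash
python3 -c "
from plan import *
t=camera('top')
print(plane(t,[((220.5)/5+269.5,(332.5)/5+194.5)],29))
st();plan([(450,290,140,-1.05),(538,41,140,-1.327)],vmax=45)"
```

```text
[[537.93919246  37.17069758  29.        ]]
5.83 [444.3 304.   43.8] [-3.141  0.    -1.003] [-0.4 -1.  -4.1] 58.2 [ 0.96  0.34 -0.52 -0.   -0.72 -0.4 ]
T [[0.49, 0.09, -3.21], [0.5, 0.08, -3.21], [0.49, 0.08, -3.2], [4.33, 0.79, -0.0], [4.36, 0.59, -0.0], [4.39, 0.39, -0.0], [4.4, 0.19, -0.01], [4.4, -0.01, -0.0], [4.39, -0.22, -0.01]] 
R [[-0.0, 0.0, 0.016], [-0.0, 0.0, 0.016], [-0.0, 0.0, 0.015], [-0.0, 0.0, 0.046], [-0.0, 0.0, 0.046], [-0.0, 0.0, 0.046], [-0.0, 0.0, 0.046], [-0.0, 0.0, 0.047], [-0.0, 0.001, 0.046]]
n 9 end [538.  41. 140.]
```

Request:
arm_command(
  grip=[0.8, 0.8, 0.8, 0.8, 0.8, 0.8, 0.8, 0.8, 0.8, 0.8],
  translation=[
    [0.5, 0.1, -3.2],
    [0.5, 0.1, -3.2],
    [0.5, 0.1, -3.2],
    [4.33, 0.8, 0],
    [4.36, 0.6, 0],
    [4.39, 0.4, 0],
    [4.4, 0.2, 0],
    [4.5, 0, 0],
    [4.5, -0.2, 0],
    [0, 0, 0],
  ],
  rot=[
    [0, 0, 0.016],
    [0, 0, 0.016],
    [0, 0, 0.016],
    [0, 0, 0.046],
    [0, 0, 0.046],
    [0, 0, 0.046],
    [0, 0, 0.046],
    [0, 0, 0.046],
    [0, 0, 0.046],
    [0, 0, 0],
  ],
)

```text
time: 7.08
eef_pos: [537.5, 35.7, 138.5]
ee_rot: [3.14, -0.0, -1.331]
wrist_force: [0.1, 0.5, -3.6]
finger_gap: 58.5
```

```bash
python3 -c "
from plan import *
st();s=camera('side');g=proj(s,[538,40,150])[0].astype(int);print(g)
cv2.imwrite('pics/g2.png',cv2.resize(s['img'][g[1]-50:g[1]+100,g[0]-80:g[0]+80,::-1],None,fx=4,fy=4,interpolation=cv2.INTER_CUBIC))
plan([(538.5,38.5,60,-1.327)],vmax=40);plan([(538.5,38.5,29,-1.327)])"
```

```text
7.08 [537.5  35.7 138.5] [ 3.14  -0.    -1.331] [ 0.1  0.5 -3.6] 58.5 [ 0.43  0.22 -0.41 -0.   -0.94 -0.19]
[321 236]
T [[-0.06, -0.09, 3.93], [-0.07, -0.08, 3.93]] 
R [[0.001, -0.0, -0.001], [0.001, -0.0, -0.002]]
n 2 end [538.5  38.5  60. ]
T [[-0.06, -0.09, 5.48], [-0.07, -0.09, 5.48]] 
R [[0.001, -0.0, -0.001], [0.001, -0.0, -0.002]]
n 2 end [538.5  38.5  29. ]
```

View pics/g2.png

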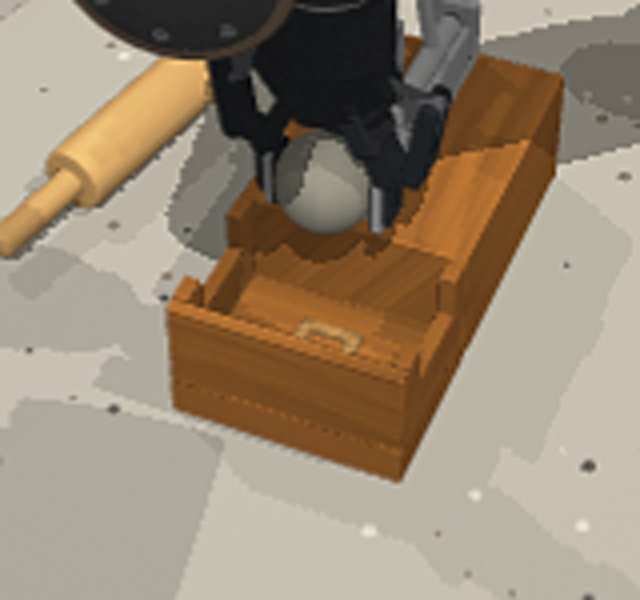

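The stone is held between the pads with its centre at crop (322,185) and the fingertips near its lower edge. The well is clear below it.

```bash
python3 -c "
from plan import *
s=camera('side');st()
for z in (160,164,168):print(plane(s,[(321.4,232.1)],z))"
```

```text
7.17 [537.2  37.7 138.8] [ 3.14   0.    -1.328] [-0.5  1.1 -2.5] 58.0 [ 0.43  0.22 -0.41 -0.   -0.94 -0.19]
[[541.25859377  36.65373072 160.        ]]
[[538.66006907  40.0263787  164.        ]]
[[536.06154436  43.39902669 168.        ]]
```

Request:
arm_command(
  grip=[0.8, 0.8, 0.8, 0.8, 0.8, 0.8],
  translation=[
    [-0.13, -0.1, 2.5],
    [-0.13, -0.07, 2.7],
    [0, 0, 2.7],
    [0, 0, 1],
    [0, 0, 0.6],
    [0, 0, 0],
  ],
  rot=[
    [0, 0, 0],
    [0, 0, 0],
    [0, 0, 0],
    [0, 0, 0],
    [0, 0, 0],
    [0, 0, 0],
  ],
)

```text
time: 7.92
eef_pos: [538.9, 41.6, 44.8]
ee_rot: [-3.141, -0.0, -1.326]
wrist_force: [0.1, -0.1, -3.6]
finger_gap: 57.9
```

Request:
arm_command(
  grip=[0.8, 0.8, 0.8, 0.8],
  translation=[
    [0.15, 0, 0.4],
    [0, 0, 0.4],
    [0, 0, 0.2],
    [0, 0, 0],
  ],
  rot=[
    [0, 0, 0],
    [0, 0, 0],
    [0, 0, 0],
    [0, 0, 0],
  ],
)

```text
time: 8.43
eef_pos: [539.0, 39.7, 34.4]
ee_rot: [3.141, -0.0, -1.327]
wrist_force: [0.4, 0.1, -2.4]
finger_gap: 58.1
```

Request:
arm_command(
  grip=[0.8, 0.8],
  translation=[
    [0, 0, 0.2],
    [0, 0, 0],
  ],
  rot=[
    [0, 0, 0],
    [0, 0, 0],
  ],
)

```text
time: 8.68
eef_pos: [538.9, 39.8, 32.4]
ee_rot: [3.141, -0.0, -1.327]
wrist_force: [0.1, -0.7, -2.5]
finger_gap: 57.8
```

Request:
arm_command(
  grip=[0.8, 0.8],
  translation=[
    [0, 0, 0.2],
    [0, 0, 0],
  ],
  rot=[
    [0, 0, 0],
    [0, 0, 0],
  ],
)

```text
time: 8.93
eef_pos: [538.9, 39.7, 30.3]
ee_rot: [3.141, -0.0, -1.327]
wrist_force: [0.9, 0.2, -3.0]
finger_gap: 58.0
```

Request:
arm_command(
  grip=[0.8, 0.8],
  translation=[
    [0, 0, 0.15],
    [0, 0, 0],
  ],
  rot=[
    [0, 0, 0],
    [0, 0, 0],
  ],
)

```text
time: 9.18
eef_pos: [538.9, 39.8, 28.9]
ee_rot: [3.141, -0.0, -1.327]
wrist_force: [1.2, -0.6, -3.1]
finger_gap: 58.2
```

Request:
arm_command(
  grip=[0.8, 0.8],
  translation=[
    [0, 0, 0.15],
    [0, 0, 0],
  ],
  rot=[
    [0, 0, 0],
    [0, 0, 0],
  ],
)

```text
time: 9.43
eef_pos: [539.3, 39.8, 28.0]
ee_rot: [-3.141, -0.0, -1.326]
wrist_force: [-1.1, -1.3, 3.9]
finger_gap: 58.4
```

Request:
arm_command(
  grip=[0.8, 0.8],
  translation=[
    [0, 0, 0.15],
    [0, 0, 0],
  ],
  rot=[
    [0, 0, 0],
    [0, 0, 0],
  ],
)

```text
time: 9.68
eef_pos: [539.5, 39.7, 27.6]
ee_rot: [-3.14, -0.001, -1.326]
wrist_force: [-4.9, -1.4, 18.1]
finger_gap: 58.1
```

Contact came at TCP z about 28, which matches a stone centre at 57.5. I'll relax, open and go straight up.

Request:
arm_command(
  grip=[0.8, 0.0, -0.6, -1, -1, -1, -1, -1, -1, -1],
  translation=[
    [0, 0, -0.15],
    [0, 0, 0],
    [0, 0, 0],
    [0, 0, 0],
    [0, 0, 0],
    [0, 0, -2],
    [0, 0, -4],
    [0, 0, -6],
    [0, 0, -6],
    [0, 0, 0],
  ],
  rot=[
    [0, 0, 0],
    [0, 0, 0],
    [0, 0, 0],
    [0, 0, 0],
    [0, 0, 0],
    [0, 0, 0],
    [0, 0, 0],
    [0, 0, 0],
    [0, 0, 0],
    [0, 0, 0],
  ],
)

```text
time: 10.92
eef_pos: [541.8, 40.6, 212.9]
ee_rot: [-3.132, 0.001, -1.326]
wrist_force: [-0.5, -0.7, -0.4]
finger_gap: 85.1
```

```bash
python3 -c "
from plan import *
st();s=camera('side')
cv2.imwrite('pics/g3.png',cv2.resize(s['img'][150:310,260:420,::-1],None,fx=3.6,fy=3.6,interpolation=cv2.INTER_CUBIC))"
```

```text
10.93 [541.8  40.6 212.9] [-3.132e+00  1.000e-03 -1.326e+00] [-0.5 -0.7 -0.4] 85.1 [ 0.44  0.15 -0.31  0.   -1.1  -0.19]
```

View pics/g3.png

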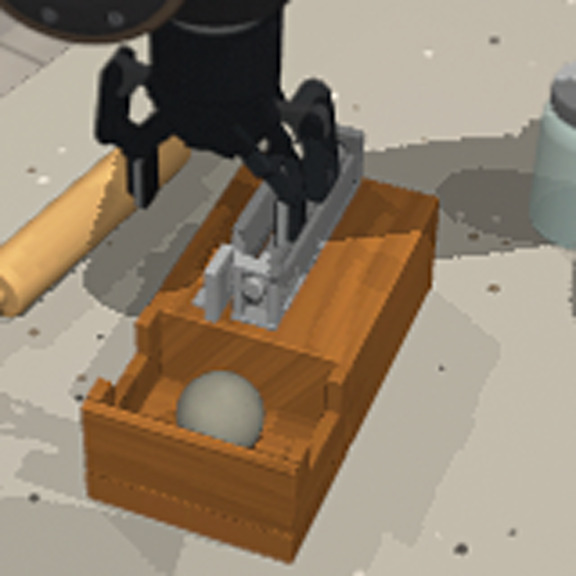

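The stone sits in its frame in the well, untouched and upright at crop (222,412). Next I pinch the handle's grip by its flat ends, with the jaws along caddy y.

```bash
python3 -c "
from plan import *
plan([(593.7,-133.7,235,-2.898)]);plan([(593.7,-133.7,165,-2.898)],start=([593.7,-133.7,235],Ro.from_euler('xyz',[np.pi,0,-2.898])),vmax=30)"
```

```text
T [[2.02, -0.11, -0.28], [1.97, -0.46, -0.28], [1.86, -0.8, -0.28], [1.69, -1.11, -0.27], [1.48, -1.39, -0.28], [1.21, -1.62, -0.27], [0.91, -1.8, -0.27], [0.59, -1.94, -0.28], [0.24, -2.01, -0.28]] 
R [[-0.0, 0.001, 0.175], [-0.0, 0.001, 0.175], [-0.001, 0.001, 0.174], [-0.001, 0.0, 0.175], [-0.0, 0.0, 0.174], [-0.0, 0.001, 0.175], [-0.001, 0.0, 0.174], [-0.0, 0.001, 0.175], [-0.001, 0.0, 0.174]]
n 9 end [ 593.7 -133.7  235. ]
T [[0.0, -0.0, 2.33], [0.0, -0.0, 2.33], [0.0, -0.0, 2.34]] 
R [[0.0, 0.0, 0.0], [0.0, 0.0, 0.0], [0.0, 0.0, 0.0]]
n 3 end [ 593.7 -133.7  165. ]
```

Request:
arm_command(
  grip=[-1, -1, -1, -1, -1, -1, -1, -1, -1, -1],
  translation=[
    [2.0, -0.1, -1],
    [1.97, -0.46, -1],
    [1.86, -0.8, -0.5],
    [1.7, -1.1, 0],
    [1.5, -1.4, 0],
    [1.2, -1.6, 0],
    [0.9, -1.8, 0],
    [0.6, -1.94, 0],
    [0.24, -2.0, 0],
    [0, 0, 0],
  ],
  rot=[
    [0, 0, 0.175],
    [0, 0, 0.175],
    [0, 0, 0.175],
    [0, 0, 0.175],
    [0, 0, 0.175],
    [0, 0, 0.175],
    [0, 0, 0.175],
    [0, 0, 0.175],
    [0, 0, 0.17],
    [0, 0, 0],
  ],
)

```text
time: 12.22
eef_pos: [591.5, -135.1, 230.5]
ee_rot: [3.141, -0.003, -2.899]
wrist_force: [-0.2, 0.6, -0.7]
finger_gap: 85.3
```

```bash
python3 -c "
from plan import *
st();s=camera('side');t=camera('top')
g=proj(s,[594,-134,185])[0].astype(int);h=proj(t,[594,-134,185])[0].astype(int);print(g,h)
f=lambda i,g:cv2.resize(i['img'][g[1]-40:g[1]+40,g[0]-40:g[0]+40,::-1],None,fx=5,fy=5,interpolation=cv2.INTER_CUBIC)
cv2.imwrite('pics/g4.png',np.hstack([f(s,g),f(t,h)]))
plan([(593.7,-133.7,165,-2.898)],vmax=25)"
```

```text
12.22 [ 591.5 -135.1  230.5] [ 3.141e+00 -3.000e-03 -2.899e+00] [-0.2  0.6 -0.7] 85.3 [ 0.1   0.25 -0.14 -0.   -1.18 -1.42]
[345 178] [392 228]
T [[-0.08, -0.01, 2.2], [-0.08, -0.01, 2.21], [-0.08, -0.01, 2.2]] 
R [[0.0, -0.001, 0.001], [0.0, -0.001, 0.001], [0.001, -0.0, 0.001]]
n 3 end [ 593.7 -133.7  165. ]
```

View pics/g4.png

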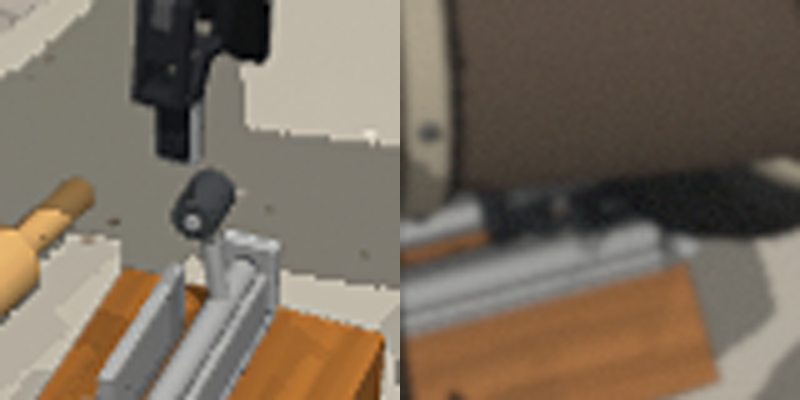

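The side view shows the roller at crop (205,205) with the near finger above it and no obstruction. Descend and pinch.

Request:
arm_command(
  grip=[-1, -1, -1, -1, 0, 0.4, 0.6, 0.8, 0.8, 0.8],
  translation=[
    [-0.1, 0, 2.2],
    [-0.1, 0, 2.2],
    [0, 0, 2.1],
    [0, 0, 0],
    [0, 0, 0],
    [0, 0, 0],
    [0, 0, 0],
    [0, 0, 0],
    [0, 0, 0],
    [0, 0, 0],
  ],
  rot=[
    [0, 0, 0],
    [0, 0, 0],
    [0, 0, 0],
    [0, 0, 0],
    [0, 0, 0],
    [0, 0, 0],
    [0, 0, 0],
    [0, 0, 0],
    [0, 0, 0],
    [0, 0, 0],
  ],
  newtons=40,
)

```text
time: 13.58
eef_pos: [594.4, -133.1, 168.4]
ee_rot: [3.141, 0.002, -2.896]
wrist_force: [-1.7, 5.7, 6.0]
finger_gap: 29.3
```

Request:
arm_command(
  grip=[0.8, 0.8, 0.8, 0.8, 0.8, 0.8],
  translation=[
    [0, 0.5, 0],
    [0, 1.5, 0],
    [0, 2, 0],
    [0, 2, 0],
    [0, 2, 0],
    [0, 0, 0],
  ],
  rot=[
    [0, 0, 0],
    [0, 0, 0],
    [0, 0, 0],
    [0, 0, 0],
    [0, 0, 0],
    [0, 0, 0],
  ],
)

```text
time: 14.32
eef_pos: [575.2, -56.3, 168.4]
ee_rot: [-3.14, 0.001, -2.895]
wrist_force: [2.9, -6.1, 2.9]
finger_gap: 29.0
```

Request:
arm_command(
  grip=[0.8, 0.8, 0.8],
  translation=[
    [0, 0.8, 0],
    [0, 0.7, 0],
    [0, 0, 0],
  ],
  rot=[
    [0, 0, 0],
    [0, 0, 0],
    [0, 0, 0],
  ],
)

```text
time: 14.7
eef_pos: [571.9, -42.8, 168.4]
ee_rot: [-3.139, 0.001, -2.896]
wrist_force: [1.7, -6.9, 4.1]
finger_gap: 29.1
```

The bolt has slid about 93 mm and the spring force is plausible. Swing towards the rail along the arc.

Request:
arm_command(
  grip=[0.8, 0.8, 0.8, 0.8, 0.8],
  translation=[
    [-1.28, 0, 0.36],
    [-1.1, 0, 0.6],
    [-0.95, 0, 0.81],
    [-0.6, 0, 0.72],
    [0, 0, 0],
  ],
  rot=[
    [0, 0, 0],
    [0, 0, 0],
    [0, 0, 0],
    [0, 0, 0],
    [0, 0, 0],
  ],
)

```text
time: 15.32
eef_pos: [611.0, -33.3, 142.7]
ee_rot: [-3.14, 0.002, -2.896]
wrist_force: [6.0, -6.6, 0.3]
finger_gap: 29.7
```

```bash
python3 -c "
from plan import *
st();s=camera('side')
g=proj(s,[605,-40,140])[0].astype(int);print(g)
cv2.imwrite('pics/g5.png',cv2.resize(s['img'][g[1]-50:g[1]+50,g[0]-60:g[0]+60,::-1],None,fx=6,fy=6,interpolation=cv2.INTER_CUBIC))"
```

```text
15.32 [611.  -33.3 142.7] [-3.140e+00  2.000e-03 -2.896e+00] [ 6.  -6.6  0.3] 29.7 [ 0.27  0.32 -0.25  0.   -0.99 -1.59]
[319 210]
```

View pics/g5.png

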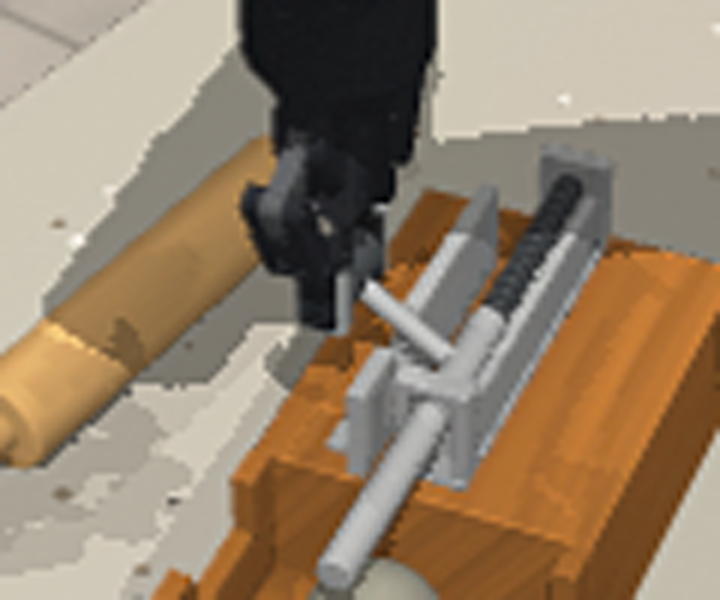

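The stem lies over the notch gap and the bolt is across the well. Continue the swing in small steps.

Request:
arm_command(
  grip=[0.8, 0.8, 0.8],
  translation=[
    [-0.35, 0, 0.55],
    [-0.27, 0, 0.53],
    [0, 0, 0],
  ],
  rot=[
    [0, 0, 0],
    [0, 0, 0],
    [0, 0, 0],
  ],
)

```text
time: 15.75
eef_pos: [616.8, -31.9, 132.0]
ee_rot: [-3.14, 0.002, -2.896]
wrist_force: [6.3, -7.5, 0.3]
finger_gap: 29.5
```

Past the rail's stop angle without resistance, so it is in the notch. Continue to the end.

Request:
arm_command(
  grip=[0.8, 0.8, 0.8, 0.8, 0.8],
  translation=[
    [-0.22, 0, 0.58],
    [-0.18, 0, 0.6],
    [-0.1, 0, 0.62],
    [-0.05, 0, 0.62],
    [0, 0, 0],
  ],
  rot=[
    [0, 0, 0],
    [0, 0, 0],
    [0, 0, 0],
    [0, 0, 0],
    [0, 0, 0],
  ],
)

```text
time: 16.38
eef_pos: [621.9, -30.7, 108.1]
ee_rot: [-3.14, 0.002, -2.896]
wrist_force: [5.2, -6.6, 1.6]
finger_gap: 29.2
```

Request:
arm_command(
  grip=[0.8, 0.8, 0.8, 0.8],
  translation=[
    [0, 0, 0.2],
    [0, 0, 0.2],
    [0, 0, 0.2],
    [0, 0, 0],
  ],
  rot=[
    [0, 0, 0],
    [0, 0, 0],
    [0, 0, 0],
    [0, 0, 0],
  ],
)

```text
time: 16.88
eef_pos: [622.3, -31.5, 105.6]
ee_rot: [-3.138, 0.004, -2.895]
wrist_force: [-4.4, -8.5, 24.8]
finger_gap: 29.3
```

Hard stop reached (25 N up). Relax, open and rise.

Request:
arm_command(
  grip=[0.8, 0.5, 0.1, -0.3, -0.3, -0.3, -0.3, -0.3, -0.3, -0.3],
  translation=[
    [0, 0, -0.5],
    [0, 0, 0],
    [0, 0, 0],
    [0, 0, 0],
    [0, 0, 0],
    [0, 0, -2],
    [0, 0, -5],
    [0, 0, -5],
    [0, 0, -4],
    [0, 0, 0],
  ],
  rot=[
    [0, 0, 0],
    [0, 0, 0],
    [0, 0, 0],
    [0, 0, 0],
    [0, 0, 0],
    [0, 0, 0],
    [0, 0, 0],
    [0, 0, 0],
    [0, 0, 0],
    [0, 0, 0],
  ],
)

```text
time: 18.12
eef_pos: [622.0, -28.8, 270.5]
ee_rot: [-3.141, 0.006, -2.896]
wrist_force: [-0.4, 0.3, -0.6]
finger_gap: 55.9
```

```bash
python3 -c "
from plan import *
st();s=camera('side')
g=proj(s,[580,-20,120])[0].astype(int);print(g)
cv2.imwrite('pics/g6.png',cv2.resize(s['img'][g[1]-60:g[1]+60,g[0]-70:g[0]+70,::-1],None,fx=5,fy=5,interpolation=cv2.INTER_CUBIC))"
```

```text
18.12 [622.  -28.8 270.5] [-3.141  0.006 -2.896] [-0.4  0.3 -0.6] 55.9 [ 0.27  0.25 -0.06  0.   -1.26 -1.59]
[322 224]
```

View pics/g6.png

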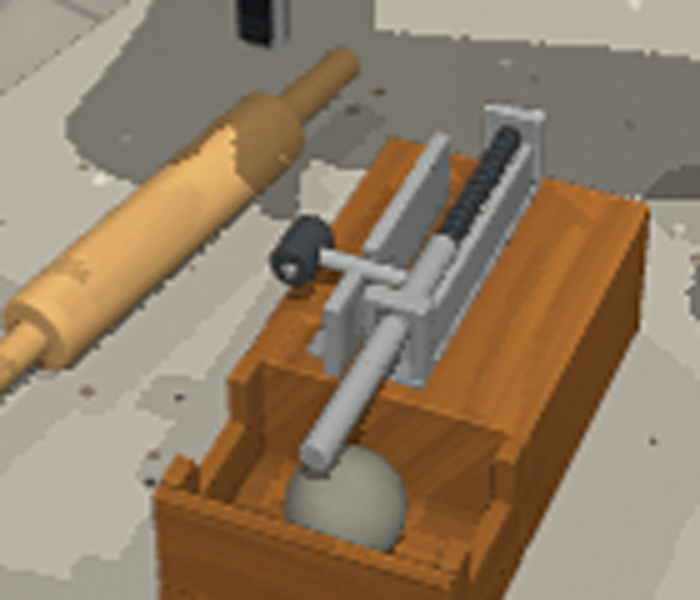

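The bolt is across, the handle lies in the notch (grip at crop (303,250)), the stone is in the well and the gripper is clear. One numeric check of the handle, then hand in.

```bash
python3 -c "
from plan import *
s=camera('side')
X=plane(s,[(303.5/5+252-.5,250.5/5+164-.5)],124)[0]
d=X[:2]-[556.3,-31];c,k=np.cos(.244),np.sin(.244);print(c*d[0]+k*d[1],-k*d[0]+c*d[1])
from station import order
print(order.job_done());st()"
```

```text
64.47420994957267 -18.562420076358173
the job is handed in; nothing more can be done
None
the job is handed in; nothing more can be done
```

The job is done and handed in after about 18 s on the robot's clock. The stone is in the well, and the bolt is across with its handle down in the notch.

- **Stone:** I took the small grey ball off its ring. My first grip was slightly high, so I reopened and gripped lower before lifting. I lowered it until it touched the bottom, at the height expected for it sitting in the cork frame (contact peaked at about 18 N), then let go. The picture shows it resting in the frame.
- **Bolt:** I pinched the handle by its flat ends and slid it about 93 mm. I then swung it down into the notch until it hit its stop, at about 25 N, and released it.
- **Last checks:** The final picture shows the bolt still across over the stone and the gripper clear above. The handle's grip measured at caddy x +64, y -19, against +62.5 expected in x for a level handle. That fits within the camera's 2 mm error.
- **Not measured again:** I did not re-measure the jar, pourer and rolling pin at the end. The arm made no contact with them that I saw.

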